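Portion two biscuits and log them with the reader wand

ROBOT

A 6-joint arm with a two-finger parallel gripper is mounted at the origin on the work surface. World frame = base frame: x ahead of the robot, y to its left, z up, the work surface at z = 0. Lengths are in mm, angles in degrees, forces in N, time in s.
With the tool pointing down it reaches from about 350 to 850 mm from the base axis. Payload 8.1 kg.
Tool frame: the origin (TCP) lies on the centre line of the jaws, within the pads' length; the fingertips stand 19 mm ahead of it and the grasp point (between the pads) is the TCP (r.tip_reach is the z of the fingertips in the tool frame, in mm); z points along the fingers, y is the line along which they close (so a half turn about z gives the same grasp; the last joint's range is limited). The gripper opens to 85 mm and grips with 20 to 120 N. Pads are 22 mm wide; open, the fingers measure 114 mm over their backs; the gripper's body (76 mm by 85 mm) begins 54 mm behind the grasp point. The pads swing forward as they close: fully open they stand 13 mm farther back than shut.
Start: joints at [65.237, 7.471, 85.268, -0, 87.261, -4.893], TCP at [203.913, 564.292, 250.292] pointing down, gripper open.
Joint ranges: [-169.43, 169.43], [-51.17, 129.36], [1.28, 143.12], [-76.62, 256.62], [0, 156.53], [-152.29, 152.29]. Speed limits (degrees/s): [136.94, 136.94, 159.86, 180, 180, 180].

INTERFACE

Orientations are given as [roll, pitch, yaw] about the fixed x, y, z axes, in that order (R = Rz(yaw) Ry(pitch) Rx(roll)).
In Python, from bench import r gives the robot as it stands. The module is installed in compiled form; this text tells all that it offers.
- The arm moves only by the shell command python3 -m handwheel 'ROWS' [FORCE]. ROWS is JSON, a list of rows, each a list of 7 numbers: the shift along the tool's x, y, z in m, then the turn, a rotation vector about the tool's x, y, z in degrees, then the finger opening in m, from 0 to 0.0854. In form: [[tx, ty, tz, ax, ay, az, claw], ...]. A call has 1 to 8 rows; each row shifts and turns the commanded pose from where the row before left it, along the tool's axes as they then stand; what a row does not reach is not made up. A row lasts 1/12 s, in which the tool goes at most 41.7 mm and 7.16 degrees, less where a joint would pass 70% of its speed; a pose out of reach is approached as far as the arm can. A call with a gripper value outside its range is refused whole. The fingers move at their own pace and stop on an object; FORCE is the grip in N (left out, the last holds). Time passes only in rows, so rows that do not move let the fingers close. It gives the time, the measured TCP pose, the force, the opening and the grip force at its end, in the units of the state.
- r.sense(): the state, without advancing time (a new reading comes with each control period).
- r.snapshot(name): name is "scene" or "top" or "wrist"; returns (picture, depth): 420x560x3 uint8, blue, green, red; 420x560 float32, mm along the optical axis (not along the pixel's ray), 0 where there is no reading.
- r.calibration(name): a dict with "vfov" (degrees; the focal length in pixels is half the picture's height over the tangent of half this angle, whatever the lens; pixels are square), "cx", "cy" (the principal point, pixels), "rvec" (rotation vector, rad) and "tvec" (3), from world to camera coordinates, as OpenCV has them; the wrist camera has in their place "tool_from_camera" (4x4, takes a point from camera to tool coordinates, whose origin is the TCP and whose axes are the flange's). Camera axes: x right, y down, z forward; pixel columns grow to the right and rows downward; lengths in mm; the calibration is good to about 2 mm. A picture is of the moment at which its call begins: read the wrist's pose just before it. calibration takes no time and is no camera call.
- r.hand_in(): hands the job in; it is judged then, once.
The state is a dict: "time": time; "joint_pos": joint angles; "qd": joint speeds; "joint_efforts": joint torques, N m; "tool_pos": TCP position; "tcp_rot": TCP orientation; "ft_force": force on the tool from outside, world axes, zero at the start; "wrist_torque": the same for the moment, N m; "finger_gap": finger opening in mm; "grip_force": force on a finger pad.
Only numpy, scipy, OpenCV 4.12 (cv2) and the standard library are available. Lean on these libraries where they do the work, as an engineer would, in place of code of your own. Each camera call takes 0.05 s, during which the arm holds its last target. There are 200 camera calls.

TASK

Drop the two round biscuits from above into the steel bowl on the portion scale and let go of them; after that, draw the reader wand out of its black block and log the portion by holding the wand's steel tip on the middle of the round sprung disc of the sloped stand, square to the disc's face, pressing gently so that the disc is about half way in and is never pushed hard. Finish while still holding the wand there; do not put it down. Leave the rectangular biscuit, the cups and the shaker where they are.

Things in the scene. Friction and masses are not known exactly. Their poses are not given: they have to be found in the camera images.
- biscuit_a: round biscuit, a golden brown disc with dark chips on top, 44 mm diameter, 14 mm thick, about 25 g, lying flat on the table; origin at the centre of its underside, z up. It lies in one of three places in a row across the table in front of the robot
- biscuit_b: the other round biscuit, the same as biscuit_a
- biscuit_a_center (a point): centre of round biscuit a, 7 mm above its underside
- biscuit_b_center (a point): centre of round biscuit b, 7 mm above its underside
- cracker: rectangular pale biscuit, 44 x 62 x 12 mm (x, y, z), in the third place of the row; origin at the centre of its underside. Not to be moved
- scale: portion scale, fixed to the table: white box 150 x 150 x 36 mm with a steel platter, and fixed on it an open round steel bowl. Origin at the centre of its underside. The bowl's rim is 132 mm outside diameter and stands 97 mm above the table; its inside is 55 mm radius at mid-depth and 43 mm at the floor, walls 3 mm
- bowl_in (a point): centre of the bowl's inner floor, 46 mm above the table and 51 mm below the rim
- holder: black wand block, fixed, 85 x 85 x 70 mm, with an upright 18 mm hole through its middle; origin at the centre of its underside
- wand: reader wand, about 90 g, upright in the block: steel barrel 14 mm diameter, 55 mm long, then a grey square grip 24 x 24 mm, 90 mm long (55 to 145 mm above the tip), then a 6 mm black stub. The grip's shoulder rests on the block's top, the barrel hangs loose in the hole. Origin at the tip, z along the wand from tip to grip; the grip's flat sides face its x and y
- wand_grip (a point): point on the wand's axis, 110 mm above the tip, in the middle of the part of the grip to take hold of; axes as the wand's
- wand_tip (a point): the flat end of the steel barrel, 14 mm diameter; axes as the wand's
- stand: sloped logging stand, fixed: grey base 120 x 100 mm, with a white top plate sloped 0.35 rad (20 degrees) down towards its -x side; the plate's centre is 58 mm above the table. Origin at the centre of its underside. In the middle of the plate is the sprung steel disc, with a flat black ring around it
- disc_top (a point): centre of the steel disc's top face, marked by a small black dot; it moves with the disc. z is the disc's face normal, which leans 0.35 rad from vertical towards the stand's -x side. Disc 32 mm diameter, standing 14 mm proud of the plate when free
- disc (a joint): how far the sprung disc is pushed in along its normal, in m: 0 free, 0.010 at its stop. The spring gives 0.5 N at the start and 0.5 N more for each mm: 3 N half way, 5.5 N at the stop
- cup_a: white cup 52 mm diameter, 50 mm high, beside the task's things; origin at the centre of its underside. Not to be moved
- cup_b: low white cup, 52 mm diameter, 35 mm high, on the left. Not to be moved
- cup_c: low white cup, 52 mm diameter, 35 mm high, on the right. Not to be moved
- shaker: glass shaker with a steel cap, 40 mm diameter, 75 mm high; origin at the centre of its underside. Not to be moved
Mind the look-alikes: they are no part of the job. Leave any purple or red look-alike of the stand alone.

How it is judged (in metres and radians):
On the way, in this order (a step that is already met when the one before it is completed fails the run):
1. both round biscuits lie in the bowl, let go (horizontal distance between each of biscuit_a_center, biscuit_b_center and bowl_in below 0.055 m and z of biscuit_a_center in the frame of bowl_in between -0.002 and 0.05 m and z of biscuit_b_center in the frame of bowl_in between -0.002 and 0.05 m and contact force between each of biscuit_a, biscuit_b and the fingers below 0.05 N and linear speed of each of biscuit_a, biscuit_b below 0.05 m/s), for 0.2 s.
2. the wand has been lifted out of its block by the gripper (z of wand_tip in the frame of holder above 0.08 m and contact force between the fingers and wand above 0.5 N and contact force between wand and holder below 0.05 N), for 0.1 s.
At the end, for the whole second after the job is handed in: Both round biscuits let go inside the bowl (within 55 mm of its axis, below the rim). Gripper holding the wand still, clear of its block, tip within 9 mm of the disc middle, axis within 0.14 rad of the disc normal, disc in 2.5 to 8 mm by the wand (0.8 to 7 N), fingers off the stand (horizontal distance between each of biscuit_a_center, biscuit_b_center and bowl_in below 0.055 m and z of biscuit_a_center in the frame of bowl_in between -0.002 and 0.05 m and z of biscuit_b_center in the frame of bowl_in between -0.002 and 0.05 m and contact force between each of biscuit_a, biscuit_b and the fingers below 0.05 N and contact force between the fingers and wand above 0.5 N and contact force between wand and disc between 0.8 and 7 N and distance between wand_tip and disc_top below 0.009 m and angle between the z axis of wand and the z axis of disc_top, either way round below 0.14 rad and angle between wand's own z axis and vertical below 0.9 rad and value of joint disc between 0.0025 and 0.008 m and contact force between wand and holder below 0.05 N and contact force between the fingers and stand below 0.05 N and linear speed of wand below 0.02 m/s); the arm keeps its last pose, push and grip.
It fails at once if the rectangular biscuit, a cup or the shaker is moved (more than 30 mm) (distance of any of cracker, cup_a, cup_b, cup_c, shaker from where it was at the start of the episode above 0.03 m).
It fails at once if the disc is pushed hard (over 12 N by the wand) (contact force between wand and disc above 12 N).
It fails at once if the disc is pressed by the fingers instead of the wand (contact force between the fingers and disc above 1 N).
It also fails if it takes over 61 s, if anything falls off the work surface, if the arm or the gripper's body presses on something with over 40 N, if the wrist force passes 120 N, or if a joint passes its speed limit or range.

## Working session

There is one attempt and no reset: what is moved stays moved. The work goes in short steps, Python scripts to look and compute and a shell command to move; the robot and the scene stay as the last step left them, time stands still between calls to the robot, and variables do not carry over. Pictures are saved under pics/ and viewed, at most 10 in all, crops included, and the job is handed in when it is done.

```bash
mkdir -p pics; cat > h.py <<'E'
import numpy as np, cv2
from bench import r
from scipy.spatial.transform import Rotation as R
def K(c,h=420):
    f=h/2/np.tan(np.radians(c["vfov"])/2); return f,c["cx"],c["cy"]
def cam(name):
    c=r.calibration(name)
    if name=="wrist":
        s=r.sense(); T=np.eye(4); T[:3,:3]=R.from_euler('xyz',s["tcp_rot"],degrees=True).as_matrix(); T[:3,3]=s["tool_pos"]
        T=T@np.array(c["tool_from_camera"])
    else:
        A=np.eye(4);A[:3,:3]=cv2.Rodrigues(np.array(c["rvec"],float))[0];A[:3,3]=np.ravel(c["tvec"]);T=np.linalg.inv(A)
    return c,T
def ray(c,T,u,v,z):
    f,cx,cy=K(c); d=T[:3,:3]@np.array([(u-cx)/f,(v-cy)/f,1]); o=T[:3,3]
    return o+d*(z-o[2])/d[2]
def cloud(c,T,dep):
    f,cx,cy=K(c); v,u=np.mgrid[:dep.shape[0],:dep.shape[1]]
    P=np.stack([(u-cx)/f*dep,(v-cy)/f*dep,dep],-1)@T[:3,:3].T+T[:3,3]
    P[dep<=0]=np.nan; return P
E
python3 - <<'E'
from h import *
print(r.sense())
for n in ("scene","top"):
    c,T=cam(n); p,d=r.snapshot(n); cv2.imwrite(f"pics/{n}0.png",p); np.savez(f"{n}0",p=p,d=d); print(n,c,T[:3,3], (d>0).mean())
E
```

```text
{'time': 0.0, 'joint_pos': array([ 6.52369996e+01,  7.51523581e+00,  8.53269651e+01,  1.28463323e-03,
        8.72628820e+01, -4.89419753e+00]), 'qd': array([-0.08455159, -0.05403678,  0.02046876, -0.07001121,  0.05070463,
       -0.11205184]), 'joint_efforts': array([-6.63345945e-04, -5.69399035e+01, -5.00543010e+01, -1.54449731e-05,
        1.47143978e-02,  1.12230370e-05]), 'tool_pos': array([203.69157423, 563.83097321, 249.26525826]), 'tcp_rot': array([-1.79895410e+02, -1.02436258e-02,  1.60131125e+02]), 'ft_force': array([ 0.30803104, -0.15857213,  0.76372267]), 'wrist_torque': array([0.00547672, 0.07869327, 0.0082487 ]), 'grip_force': 0.0, 'finger_gap': 85.235119716822}
scene {'vfov': 44.839036196049534, 'cx': 286.65097062718735, 'cy': 214.7834222964857, 'rvec': array([ 1.63943434,  1.79076523, -0.81034166]), 'tvec': array([  29.41111821, -220.76420554, 1982.55323488])} [1645.97663081   92.49624992 1123.53217668] 0.995969387755102
top {'vfov': 48.745769529223736, 'cx': 288.4176526448586, 'cy': 215.8627514180098, 'rvec': array([ 2.12323398, -2.16395143,  0.14373649]), 'tvec': array([  18.67812563,  494.229384  , 1117.83530045])} [3.30863857e+02 1.14785594e+00 1.17673069e+03] 0.9962712585034014
```

View pics/scene0.png

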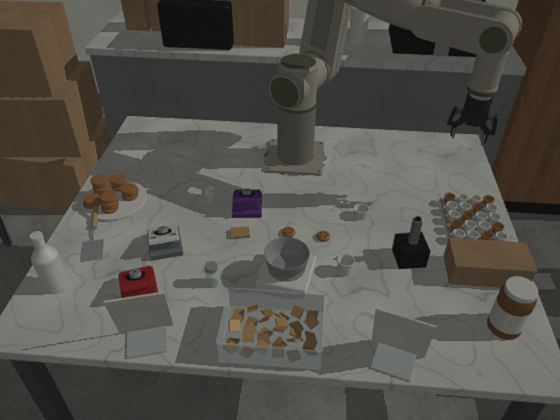

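View pics/top0.png

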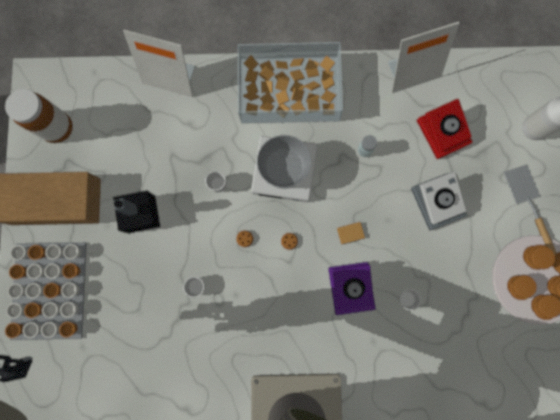

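The top view has the biscuits at (245,239) and (290,241), and the cracker at (350,233). The bowl is at (284,161), the wand block at (136,212), and the white/grey stand at (441,200) with its disc at (445,199). The red and purple stands are look-alikes.

```bash
python3 - <<'E'
from h import *
z=np.load("top0.npz"); p,d=z["p"],z["d"]; c,T=cam("top"); P=cloud(c,T,d)
hsv=cv2.cvtColor(p,cv2.COLOR_BGR2HSV)
def med(m): return np.nanmedian(P[m],0).round(1)
print("table z",np.nanmedian(P[250:300,250:320,2]))
m=((hsv[...,1]>110)&(hsv[...,0]<25)&(hsv[...,2]>50)).astype(np.uint8)
for k in cv2.findContours(m,0,2)[0]:
    a=cv2.contourArea(k); (u,v),rad=cv2.minEnclosingCircle(k)
    if a>60 and 220<u<380 and 215<v<260:
        print("bisc",u,v,rad,a,ray(c,T,u,v,13).round(1),cv2.minAreaRect(k), np.nanpercentile(P[int(v)-3:int(v)+4,int(u)-3:int(u)+4,2],50))
# bowl rim
zz=P[...,2]
def reg(x0,y0,x1,y1):
    M=np.zeros(d.shape,bool);M[y0:y1,x0:x1]=1;return M
b=reg(240,120,330,210)&(zz>88)&(zz<106); q=P[b]; print("rim",b.sum(),cv2.minEnclosingCircle(q[:,:2].astype(np.float32)))
h=reg(100,180,170,245)&(zz>60)&(zz<80); q=P[h]; print("holder",h.sum(),cv2.minAreaRect(q[:,:2].astype(np.float32)),np.median(q[:,2]))
w=reg(90,170,170,245)&(zz>130); q=P[w]; print("wand",w.sum(),cv2.minAreaRect(q[:,:2].astype(np.float32)),np.median(q[:,2]),q.max(0),[ (t,P[w&(zz>t)].mean(0).round(1)) for t in (140,155,160,163)])
s=reg(405,165,475,235)&(zz>25)&(zz<110); q=P[s]; print("stand",s.sum(),cv2.minAreaRect(q[:,:2].astype(np.float32)))
for n,(u,v) in dict(cupa=(215,182),cupb=(194,287),cupc=(409,299),shaker=(368,146)).items():
    print(n,P[v-2:v+3,u-2:u+3].reshape(-1,3)[12].round(0))
# stand plate: plane fit
wp=s&(hsv[...,1]<50)&(hsv[...,2]>120); q=P[wp]; A=np.c_[q[:,:2],np.ones(len(q))]
for _ in range(4):
    co=np.linalg.lstsq(A,q[:,2],rcond=None)[0]; e=abs(A@co-q[:,2]); k=e<max(3,2*np.median(e)); A,q=A[k],q[k]
n=np.array([-co[0],-co[1],1]);n/=np.linalg.norm(n);print("plane n",n,"tilt",np.arccos(n[2]),np.degrees(np.arctan2(n[1],n[0])),len(q),q.mean(0))
big=np.hstack([cv2.resize(p[165:235,405:475],(400,400),interpolation=2),cv2.resize(p[170:240,90:160],(400,400),interpolation=2)])
cv2.imwrite("pics/crop1.png",big)
E
```

```text
table z -0.38007744213132355
bisc 289.1170349121094 240.98936462402344 7.7277021408081055 163.0 [433.8   8.9  13. ] ((289.0, 241.0), (14.0, 14.0), 90.0) 13.788158384035228
bisc 244.33653259277344 238.40383911132812 7.8280205726623535 169.5 [442.5 121.6  13. ] ((244.30003356933594, 238.4000244140625), (15.205260276794434, 14.758047103881836), 26.56505012512207) 14.026782267053477
bisc 350.5 233.0 13.124505043029785 329.5 [ 451.  -146.2   13. ] ((350.575439453125, 232.76416015625), (15.796463012695312, 23.213932037353516), 74.05460357666016) 10.918580517393366
rim 337 ((620.2237548828125, 17.811655044555664), 66.04753875732422)
holder 981 ((512.4722290039062, 387.3752136230469), (87.37934112548828, 87.42491912841797), 9.76835823059082) 69.57461364449887
wand 173 ((512.7107543945312, 386.61724853515625), (25.067707061767578, 25.104190826416016), 8.389628410339355) 158.44782839378115 [525.42663479 398.14862752 169.30326476] [(140, array([510.9, 384. , 158.8])), (155, array([511.3, 385.2, 162. ])), (160, array([511.3, 386.7, 164.4])), (163, array([512.5, 387.1, 166.1]))]
stand 1676 ((527.1009521484375, -370.1487731933594), (116.8728256225586, 96.1697006225586), 20.03708267211914)
cupa [591. 197.   6.]
cupb [324. 250.   3.]
cupc [ 284. -286.    7.]
shaker [ 658. -189.   74.]
plane n [-0.31949243 -0.11158045  0.94099649] tilt 0.34523341543936203 -160.7486092953114 792 [ 528.13422848 -370.63764248   57.27512798]
```

View pics/crop1.png

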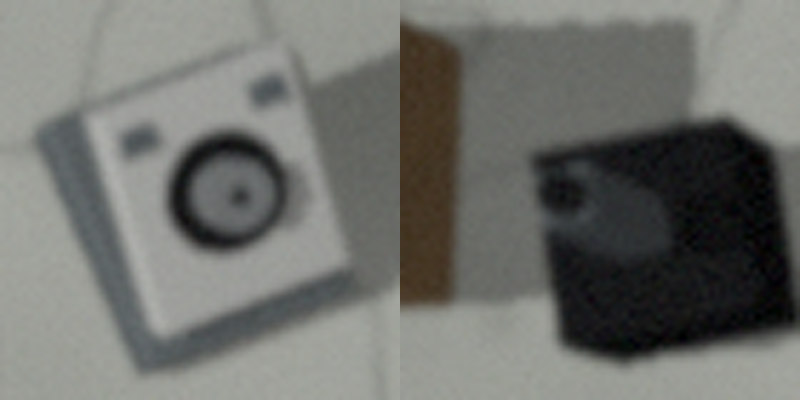

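```bash
cat >> h.py <<'E'
def go(x,y,z,rot=(180,0,99)):
    s=r.sense(); A=R.from_euler('xyz',s["tcp_rot"],degrees=True); B=R.from_euler('xyz',rot,degrees=True)
    d=np.array([x,y,z])-s["tool_pos"]
    print("t",round(s["time"],2),"tcp",s["tool_pos"].round(1),s["tcp_rot"].round(2),"f",s["ft_force"].round(1),"gap",round(s["finger_gap"],1),"grip",round(s["grip_force"],1))
    print("tool shift mm",A.inv().apply(d).round(1),"rotvec",np.degrees((A.inv()*B).as_rotvec()).round(2),"shift after rot",B.inv().apply(d).round(1))
E
python3 - <<'E'
from h import *
c,T=cam("top")
print("disc",ray(c,T,405+(240+.5)*70/400-.5,165+(197.5)*70/400-.5,71.2))
z=np.load("top0.npz");P=cloud(c,T,z["d"]);print(P[197:202,444:449,2].round(0))
E
python3 -m handwheel '[[0,0,0,0,0,7,0.0854],[0,0,0,0,0,7,0.0854],[0,0,0,0,0,7,0.0854],[0,0,0,0,0,7,0.0854],[0,0,0,0,0,7,0.0854],[0,0,0,0,0,7,0.0854],[0,0,0,0,0,7,0.0854],[0,0,0,0,0,7,0.0854]]' 40
python3 -m handwheel '[[0,0,0,0,0,5,0.0854],[0,0,0,0,0,0,0.0854]]'
python3 -c "
from h import *
go(442.5,121.6,120)"
```

```text
disc [ 522.78901407 -373.46925733   71.2       ]
[[69. 73. 72. 69. 72.]
 [73. 72. 73. 74. 75.]
 [73. 68. 67. 70. 70.]
 [67. 69. 71. 69. 69.]
 [68. 67. 72. 67. 71.]]
time: 0.77
tool_pos: [203.8, 564.0, 249.6]
tcp_rot: [-180.0, 0.1, 103.8]
ft_force: [-0.8, 0.3, -0.3]
finger_gap: 85.4
grip_force: 0.0
time: 0.93
tool_pos: [203.8, 564.0, 249.7]
tcp_rot: [-180.0, 0.1, 98.9]
ft_force: [-0.3, 0.0, -0.1]
finger_gap: 85.1
grip_force: 0.0
t 0.93 tcp [203.8 564.  249.7] [-1.7996e+02  5.0000e-02  9.8890e+01] f [-0.3  0.  -0.1] gap 85.1 grip 0.0
tool shift mm [-473.9  167.5  130. ] rotvec [-0.04  0.05 -0.11] shift after rot [-474.3  166.6  129.7]
```

```bash

python3 -m handwheel '[[-0.03,0.0105,0,0,0,0,0.0854],[-0.03,0.0105,0,0,0,0,0.0854],[-0.03,0.0105,0,0,0,0,0.0854],[-0.03,0.0105,0,0,0,0,0.0854],[-0.03,0.0105,0,0,0,0,0.0854],[-0.03,0.0105,0,0,0,0,0.0854],[-0.03,0.0105,0,0,0,0,0.0854],[-0.03,0.0105,0,0,0,0,0.0854]]' >/dev/null
python3 -m handwheel '[[-0.03,0.0105,0.01,0,0,0,0.0854],[-0.03,0.0105,0.02,0,0,0,0.0854],[-0.03,0.0105,0.02,0,0,0,0.0854],[-0.03,0.0105,0.02,0,0,0,0.0854],[-0.03,0.0105,0.02,0,0,0,0.0854],[-0.03,0.0105,0.02,0,0,0,0.0854],[-0.03,0.0105,0.02,0,0,0,0.0854],[0,0,0,0,0,0,0.0854]]'
python3 - <<'E'
from h import *
go(442.5,121.6,120)
c,T=cam("wrist"); p,d=r.snapshot("wrist"); cv2.imwrite("pics/w1.png",p); P=cloud(c,T,d)
hsv=cv2.cvtColor(p,cv2.COLOR_BGR2HSV); m=((hsv[...,1]>110)&(hsv[...,0]<25)&(hsv[...,2]>50)).astype(np.uint8)
m=cv2.morphologyEx(m,cv2.MORPH_CLOSE,np.ones((9,9)))
for k in cv2.findContours(m,0,2)[0]:
    if cv2.contourArea(k)>800: (u,v),rad=cv2.minEnclosingCircle(k); print(u,v,rad,ray(c,T,u,v,14).round(1),P[int(v),int(u)])
E
```

```text
time: 2.27
tool_pos: [430.1, 140.2, 116.1]
tcp_rot: [-179.7, 0.1, 99.1]
ft_force: [-0.9, 0.0, -0.1]
finger_gap: 85.3
grip_force: 0.0
t 2.27 tcp [430.1 140.2 116.1] [-1.7969e+02  1.3000e-01  9.9130e+01] f [-0.9  0.  -0.1] gap 85.3 grip 0.0
tool shift mm [-20.3   9.3  -3.9] rotvec [-0.31  0.13  0.13] shift after rot [-20.3   9.4  -3.9]
254.10714721679688 376.0 28.17830467224121 [434.2  15.9  14. ] [434.04840263  16.99606657  15.32249465]
290.7289733886719 240.82797241210938 32.3212890625 [442.7 124.5  14. ] [442.03998892 125.34580298  14.91705217]
```

```bash

python3 -m handwheel '[[-0.019,0.0093,0.02,0,0,0,0.0854],[0,0,0.03,0,0,0,0.0854],[0,0,0.025,0,0,0,0.0854],[0,0,0.012,0,0,0,0.0854],[0,0,0.006,0,0,0,0.0854],[0,0,0,0,0,0,0.0854],[0,0,0,0,0,0,0.0854]]' 30
python3 -c "
from h import *
go(442.5,122.8,20)"
```

```text
time: 2.9
tool_pos: [443.5, 128.4, 28.2]
tcp_rot: [180.0, -0.0, 99.2]
ft_force: [0.0, -1.1, 1.4]
finger_gap: 85.3
grip_force: 0.0
t 2.9 tcp [443.5 128.4  28.2] [ 1.7995e+02 -1.0000e-02  9.9230e+01] f [ 0.  -1.1  1.4] gap 85.3 grip 0.0
tool shift mm [-5.4 -1.8  8.2] rotvec [ 0.05 -0.01  0.23] shift after rot [-5.4 -1.8  8.2]
```

View pics/w1.png

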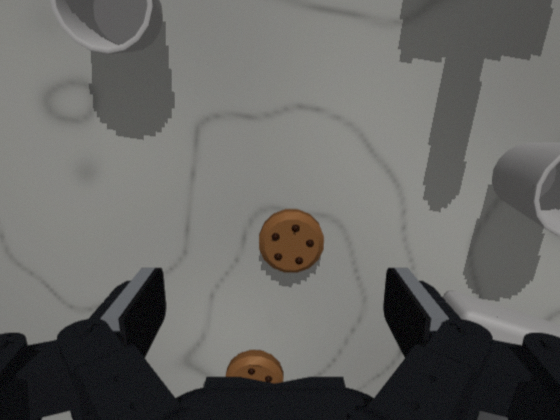

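The wrist view shows the first biscuit clear at (291,240), between the open fingers, with the second one partly hidden at (254,376).

```bash

python3 -m handwheel '[[-0.0055,-0.0018,0.004,0,0,0,0.0854],[0,0,0.004,0,0,0,0.0854],[0,0,0,0,0,0,0.04],[0,0,0,0,0,0,0.03],[0,0,0,0,0,0,0.03],[0,0,0,0,0,0,0.03],[0,0,0,0,0,0,0.03],[0,0,0,0,0,0,0.03]]' 30
python3 -m handwheel '[[0,0,0,0,0,0,0.03],[0,0,0,0,0,0,0.03],[0,0,0,0,0,0,0.03]]'
python3 -c "
from h import *
go(442.5,122.8,20)"
```

```text
time: 3.57
tool_pos: [442.4, 122.0, 19.8]
tcp_rot: [180.0, 0.0, 99.1]
ft_force: [-3.2, -0.7, 5.4]
finger_gap: 42.0
grip_force: 30.5
time: 3.82
tool_pos: [442.5, 122.0, 19.8]
tcp_rot: [180.0, 0.0, 99.1]
ft_force: [-1.1, -1.0, 5.3]
finger_gap: 42.3
grip_force: 30.5
t 3.82 tcp [442.5 122.   19.8] [179.97   0.    99.13] f [-1.1 -1.   5.3] gap 42.3 grip 30.5
tool shift mm [ 0.8  0.1 -0.2] rotvec [0.03 0.   0.13] shift after rot [ 0.8  0.1 -0.2]
```

```bash

python3 -m handwheel '[[0,0,-0.015,0,0,0,0.03],[0,0,-0.035,0,0,0,0.03],[0,0,-0.035,0,0,0,0.03],[0,0,-0.035,0,0,0,0.03],[0,0,-0.02,0,0,0,0.03],[0,0,0,0,0,0,0.03]]'
python3 -c "
from h import *
go(620,24,155)"
```

```text
time: 4.32
tool_pos: [445.5, 122.6, 165.2]
tcp_rot: [179.5, -0.0, 99.1]
ft_force: [0.3, 0.0, 0.3]
finger_gap: 42.0
grip_force: 30.9
t 4.32 tcp [445.5 122.6 165.2] [179.46  -0.    99.13] f [0.3 0.  0.3] gap 42.0 grip 30.9
tool shift mm [-125.   156.6   11.6] rotvec [ 0.54 -0.    0.13] shift after rot [-124.7  157.    10.2]
```

```bash

python3 -m handwheel '[[-0.018,0.0225,0,0,0,0,0.03],[-0.018,0.0225,0,0,0,0,0.03],[-0.018,0.0225,0,0,0,0,0.03],[-0.018,0.0225,0,0,0,0,0.03],[-0.018,0.0225,0,0,0,0,0.03],[-0.018,0.0225,0,0,0,0,0.03],[-0.017,0.0215,0,0,0,0,0.03],[0,0,0,0,0,0,0.03]]'
python3 -m handwheel '[[0,0,0,0,0,0,0.03],[0,0,0,0,0,0,0.03]]'
python3 -c "
from h import *
go(620,24,102)"
```

```text
time: 4.98
tool_pos: [619.0, 20.6, 157.3]
tcp_rot: [-180.0, 0.1, 99.0]
ft_force: [1.1, -0.1, 0.2]
finger_gap: 41.7
grip_force: 30.9
time: 5.15
tool_pos: [615.6, 23.6, 157.9]
tcp_rot: [-179.9, -0.0, 99.1]
ft_force: [-0.2, 0.5, -0.2]
finger_gap: 42.4
grip_force: 30.9
t 5.15 tcp [615.6  23.6 157.9] [-1.7987e+02 -4.0000e-02  9.9120e+01] f [-0.2  0.5 -0.2] gap 42.4 grip 30.9
tool shift mm [-0.3  4.6 55.8] rotvec [-0.13 -0.04  0.12] shift after rot [-0.3  4.4 55.9]
```

```bash

python3 -m handwheel '[[0,0.0045,0.015,0,0,0,0.03],[0,0,0.02,0,0,0,0.03],[0,0,0.015,0,0,0,0.03],[0,0,0.006,0,0,0,0.03],[0,0,0,0,0,0,0.03],[0,0,0,0,0,0,0.056],[0,0,0,0,0,0,0.056],[0,0,0,0,0,0,0.056]]'
python3 -m handwheel '[[0,0,0,0,0,0,0.056],[0,0,-0.01,0,0,0,0.056],[0,0,-0.03,0,0,0,0.056],[0,0,-0.03,0,0,0,0.0854],[0,0,0,0,0,0,0.0854],[0,0,0,0,0,0,0.0854]]'
python3 -c "
from h import *
go(433.8,10.5,120)"
```

```text
time: 5.82
tool_pos: [621.8, 24.2, 104.8]
tcp_rot: [179.9, 0.0, 99.1]
ft_force: [1.0, -0.3, 1.3]
finger_gap: 55.9
grip_force: 0.0
time: 6.32
tool_pos: [623.2, 24.0, 177.8]
tcp_rot: [179.6, 0.1, 99.1]
ft_force: [0.3, 0.2, -0.8]
finger_gap: 85.4
grip_force: 0.0
t 6.32 tcp [623.2  24.  177.8] [1.7961e+02 8.0000e-02 9.9130e+01] f [ 0.3  0.2 -0.8] gap 85.4 grip 0.0
tool shift mm [  16.8 -189.5   56.4] rotvec [0.39 0.08 0.13] shift after rot [  16.3 -189.2   57.8]
```

```bash

python3 -m handwheel '[[0.003,-0.03,0,0,0,0,0.0854],[0.003,-0.03,0,0,0,0,0.0854],[0.003,-0.03,0,0,0,0,0.0854],[0.003,-0.03,0.005,0,0,0,0.0854],[0.003,-0.03,0.01,0,0,0,0.0854],[0.0015,-0.026,0.02,0,0,0,0.0854],[0,-0.013,0.02,0,0,0,0.0854],[0,0,0,0,0,0,0.0854]]'
python3 -m handwheel '[[0,0,0,0,0,0,0.0854],[0,0,0,0,0,0,0.0854]]'
python3 -c "
from h import *
go(433.8,10.5,20)"
```

```text
time: 6.98
tool_pos: [426.1, 10.6, 113.5]
tcp_rot: [-179.5, -0.1, 99.1]
ft_force: [-1.1, -0.0, -0.9]
finger_gap: 85.5
grip_force: 0.0
time: 7.15
tool_pos: [433.1, 10.4, 119.6]
tcp_rot: [179.9, 0.0, 99.1]
ft_force: [1.0, 0.9, -0.0]
finger_gap: 85.1
grip_force: 0.0
t 7.15 tcp [433.1  10.4 119.6] [1.7989e+02 2.0000e-02 9.9120e+01] f [ 1.   0.9 -0. ] gap 85.1 grip 0.0
tool shift mm [ 0.1  0.5 99.6] rotvec [0.11 0.02 0.12] shift after rot [ 0.   0.7 99.6]
```

```bash

python3 -m handwheel '[[0,0.0005,0.025,0,0,0,0.0854],[0,0,0.03,0,0,0,0.0854],[0,0,0.025,0,0,0,0.0854],[0,0,0.013,0,0,0,0.0854],[0,0,0.0065,0,0,0,0.0854],[0,0,0,0,0,0,0.0854],[0,0,0,0,0,0,0.0854]]'
python3 -m handwheel '[[0,0,0,0,0,0,0.04],[0,0,0,0,0,0,0.03],[0,0,0,0,0,0,0.03],[0,0,0,0,0,0,0.03],[0,0,0,0,0,0,0.03],[0,0,0,0,0,0,0.03],[0,0,0,0,0,0,0.03],[0,0,0,0,0,0,0.03]]'
```

```text
time: 7.73
tool_pos: [433.8, 10.5, 20.0]
tcp_rot: [179.9, 0.0, 99.1]
ft_force: [0.6, 0.2, 0.7]
finger_gap: 85.6
grip_force: 0.0
time: 8.4
tool_pos: [433.1, 10.4, 20.0]
tcp_rot: [179.9, 0.0, 99.1]
ft_force: [-2.9, -0.5, 7.6]
finger_gap: 42.2
grip_force: 29.6
```

```bash

python3 -m handwheel '[[0,0,-0.015,0,0,0,0.03],[0,0,-0.035,0,0,0,0.03],[0,0,-0.035,0,0,0,0.03],[0,0,-0.035,0,0,0,0.03],[0,0,-0.02,0,0,0,0.03],[0,0,0,0,0,0,0.03],[0,0,0,0,0,0,0.03]]' >/dev/null
python3 -m handwheel '[[-0.0035,0.026,0,0,0,0,0.03],[-0.0035,0.026,0,0,0,0,0.03],[-0.0035,0.026,0,0,0,0,0.03],[-0.0035,0.026,0,0,0,0,0.03],[-0.0035,0.026,0,0,0,0,0.03],[-0.0035,0.026,0,0,0,0,0.03],[-0.0035,0.026,0,0,0,0,0.03],[0,0,0,0,0,0,0.03]]'
python3 -m handwheel '[[0,0,0,0,0,0,0.03],[0,0,0,0,0,0,0.03]]'
python3 -c "
from h import *
go(618,14,104)"
```

```text
time: 9.65
tool_pos: [617.6, 15.2, 155.3]
tcp_rot: [-179.8, -0.0, 99.1]
ft_force: [0.9, -0.9, -0.8]
finger_gap: 42.2
grip_force: 31.0
time: 9.82
tool_pos: [614.3, 15.2, 156.6]
tcp_rot: [-179.8, -0.0, 99.1]
ft_force: [0.3, -0.5, -0.2]
finger_gap: 42.1
grip_force: 31.0
t 9.82 tcp [614.3  15.2 156.6] [-1.7979e+02 -4.0000e-02  9.9130e+01] f [ 0.3 -0.5 -0.2] gap 42.1 grip 31.0
tool shift mm [-1.9  3.6 52.6] rotvec [-0.21 -0.04  0.13] shift after rot [-1.8  3.4 52.6]
```

```bash

python3 -m handwheel '[[-0.0015,0.0035,0.015,0,0,0,0.03],[0,0,0.02,0,0,0,0.03],[0,0,0.015,0,0,0,0.03],[0,0,0.003,0,0,0,0.03],[0,0,0,0,0,0,0.03],[0,0,0,0,0,0,0.056],[0,0,0,0,0,0,0.056],[0,0,0,0,0,0,0.056]]'
python3 -m handwheel '[[0,0,0,0,0,0,0.056],[0,0,-0.01,0,0,0,0.056],[0,0,-0.03,0,0,0,0.056],[0,0,-0.035,0,0,0,0.0854],[0,0,-0.035,0,0,0,0.0854],[0,0,-0.035,0,0,0,0.0854],[0,0,0,0,0,0,0.0854],[0,0,0,0,0,0,0.0854]]'
python3 - <<'E'
from h import *
go(512.5,387,240)
p,d=r.snapshot("top"); a=cv2.resize(p[100:260,180:390],None,fx=3,fy=3,interpolation=2); cv2.imwrite("pics/top1.png",a)
E
```

```text
time: 10.48
tool_pos: [620.4, 14.2, 107.3]
tcp_rot: [179.9, 0.0, 99.1]
ft_force: [0.5, -0.6, 0.1]
finger_gap: 56.4
grip_force: 0.0
time: 11.15
tool_pos: [621.5, 14.2, 255.9]
tcp_rot: [179.6, 0.1, 99.1]
ft_force: [0.4, -0.2, -0.2]
finger_gap: 85.5
grip_force: 0.0
t 11.15 tcp [621.5  14.2 255.9] [1.7956e+02 1.0000e-01 9.9130e+01] f [ 0.4 -0.2 -0.2] gap 85.5 grip 0.0
tool shift mm [385.4 -48.5  14.8] rotvec [0.44 0.1  0.13] shift after rot [385.3 -49.3  15.9]
```

View pics/top1.png

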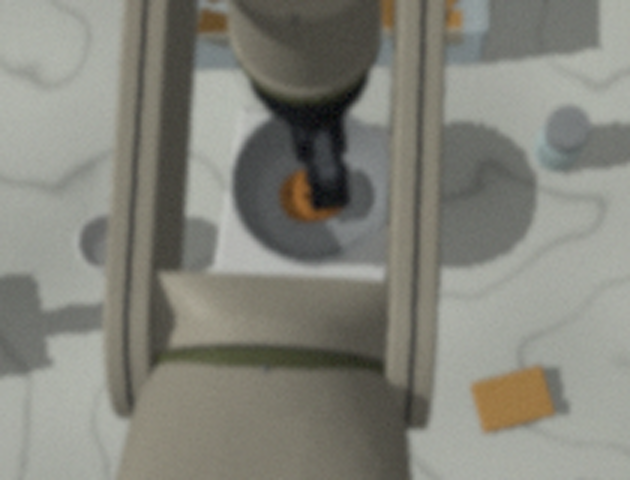

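The arm hides part of the bowl; one biscuit shows inside at about (305,195) in the crop. I'll move on and look again.

```bash

python3 -m handwheel '[[0.03,-0.004,0,0,0,0,0.0854],[0.03,-0.004,0,0,0,0,0.0854],[0.03,-0.004,0,0,0,0,0.0854],[0.03,-0.004,0,0,0,0,0.0854],[0.03,-0.004,0,0,0,0,0.0854],[0.03,-0.004,0,0,0,0,0.0854],[0.03,-0.004,0,0,0,0,0.0854],[0.03,-0.004,0,0,0,0,0.0854]]' >/dev/null
python3 -m handwheel '[[0.03,-0.004,0,0,0,0,0.0854],[0.03,-0.004,0,0,0,0,0.0854],[0.02,-0.004,0,0,0,0,0.0854],[0,0,0,0,0,0,0.0854],[0,0,0,0,0,0,0.0854],[0,0,0,0,0,0,0.0854]]'
python3 - <<'E'
from h import *
go(512.5,387,240)
c,T=cam("wrist"); w,d=r.snapshot("wrist"); P=cloud(c,T,d)
for a,b in ((110,142),(145,158),(160,175)):
    m=(P[...,2]>a)&(P[...,2]<b)&(abs(P[...,0]-512)<40)&(abs(P[...,1]-387)<40); q=P[m]
    if len(q)>20: print(a,len(q),q.mean(0).round(1),cv2.minAreaRect(q[:,:2].astype(np.float32)))
ct,Tt=cam("top"); p,dt=r.snapshot("top"); Q=cloud(ct,Tt,dt); hs=cv2.cvtColor(p,cv2.COLOR_BGR2HSV)
m=(hs[...,1]>110)&(hs[...,0]<25)&(hs[...,2]>50); m[:120]=0;m[205:]=0;m[:,:245]=0;m[:,325:]=0
q=Q[m];print("bisc px",m.sum(),q.min(0).round(0),q.max(0).round(0),np.histogram(q[:,2],bins=[35,50,57,64,71,78,90])[0])
cv2.imwrite("pics/w2.png",np.hstack([cv2.resize(w,(400,300)),cv2.resize(p[115:215,235:335],(300,300),interpolation=2)]))
E
```

```text
time: 12.37
tool_pos: [524.8, 322.5, 249.4]
tcp_rot: [-179.9, 0.1, 99.1]
ft_force: [0.5, -0.9, 0.5]
finger_gap: 85.1
grip_force: 0.0
t 12.37 tcp [524.8 322.5 249.4] [-1.7988e+02  7.0000e-02  9.9150e+01] f [ 0.5 -0.9  0.5] gap 85.1 grip 0.0
tool shift mm [65.6 -1.9  9.3] rotvec [-0.12  0.07  0.15] shift after rot [65.6 -2.1  9.4]
145 60 [510.  390.2 157.6] ((512.1809692382812, 387.9933166503906), (23.435028076171875, 23.721525192260742), 9.932022094726562)
160 1273 [512.4 388.2 164.6] ((512.4530639648438, 388.1182556152344), (22.655302047729492, 22.07303237915039), 9.370285987854004)
bisc px 292 [nan nan nan] [nan nan nan] [  0  12  53  44 178   4]
```

View pics/w2.png

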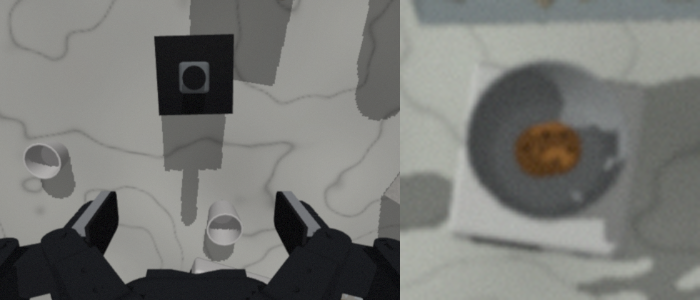

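Both biscuits are in the bowl, stacked, with the upper one's top at about 74 mm. The wand stands upright at (512,388) with a yaw of about 9.4°.

```bash

python3 -m handwheel '[[0.025,-0.001,0,0,0,0,0.0854],[0.025,-0.001,0,0,0,0,0.0854],[0.0165,0,0,0,0,0,0.0854],[0,0,0,0,0,0,0.0854],[0,0,0,0,0,0,0.0854],[0,0,0,0,0,0,0.0854]]' >/dev/null
python3 -m handwheel '[[0,0,0.02,0,0,0,0.0854],[0,0,0.025,0,0,0,0.0854],[0,0,0.025,0,0,0,0.0854],[0,0,0.015,0,0,0,0.0854],[0,0,0,0,0,0,0.0854],[0,0,0,0,0,0,0.0854],[0,0,0,0,0,0,0.0854]]'
python3 -c "
from h import *
go(512.5,388,125)"
```

```text
time: 13.55
tool_pos: [513.7, 388.3, 167.5]
tcp_rot: [179.9, -0.0, 99.1]
ft_force: [-0.5, -0.9, 0.6]
finger_gap: 85.6
grip_force: 0.0
t 13.55 tcp [513.7 388.3 167.5] [ 1.799e+02 -3.000e-02  9.909e+01] f [-0.5 -0.9  0.6] gap 85.6 grip 0.0
tool shift mm [-0.2 -1.3 42.5] rotvec [ 0.1  -0.03  0.09] shift after rot [-0.1 -1.2 42.5]
```

```bash

python3 -m handwheel '[[0,-0.001,0.02,0,0,0,0.0854],[0,0,0.015,0,0,0,0.0854],[0,0,0.007,0,0,0,0.0854],[0,0,0,0,0,0,0.0854],[0,0,0,0,0,0,0.0854],[0,0,0,0,0,0,0.0854]]'
python3 -c "
from h import *
go(512.5,388,125)"
python3 -m handwheel '[[0,0,0,0,0,0,0.05],[0,0,0,0,0,0,0.03],[0,0,0,0,0,0,0.015],[0,0,0,0,0,0,0.015],[0,0,0,0,0,0,0.015],[0,0,0,0,0,0,0.015],[0,0,0,0,0,0,0.015],[0,0,0,0,0,0,0.015]]' 60
python3 -m handwheel '[[0,0,0,0,0,0,0.015],[0,0,0,0,0,0,0.015],[0,0,0,0,0,0,0.015]]'
python3 -c "
from h import *
go(512.5,388,125)"
```

```text
time: 14.05
tool_pos: [512.6, 388.9, 125.7]
tcp_rot: [179.9, -0.1, 99.1]
ft_force: [1.0, 0.6, 0.2]
finger_gap: 85.3
grip_force: 0.0
t 14.05 tcp [512.6 388.9 125.7] [ 1.7987e+02 -5.0000e-02  9.9130e+01] f [1.  0.6 0.2] gap 85.3 grip 0.0
tool shift mm [-0.9 -0.3  0.7] rotvec [ 0.13 -0.05  0.13] shift after rot [-0.9 -0.3  0.7]
time: 14.72
tool_pos: [511.8, 388.5, 124.1]
tcp_rot: [180.0, -0.0, 99.1]
ft_force: [-0.7, 0.7, 2.3]
finger_gap: 23.4
grip_force: 58.9
time: 14.97
tool_pos: [511.8, 388.5, 124.0]
tcp_rot: [180.0, -0.0, 99.1]
ft_force: [-1.3, -1.3, 3.3]
finger_gap: 23.5
grip_force: 59.2
t 14.97 tcp [511.8 388.5 124. ] [ 1.7999e+02 -1.0000e-02  9.9130e+01] f [-1.3 -1.3  3.3] gap 23.5 grip 59.2
tool shift mm [-0.6  0.6 -1. ] rotvec [ 0.01 -0.01  0.13] shift after rot [-0.6  0.6 -1. ]
```

```bash

python3 -m handwheel '[[0,0,-0.01,0,0,0,0.015],[0,0,-0.02,0,0,0,0.015],[0,0,-0.025,0,0,0,0.015],[0,0,-0.03,0,0,0,0.015],[0,0,-0.03,0,0,0,0.015],[0,0,-0.02,0,0,0,0.015],[0,0,0,0,0,0,0.015],[0,0,0,0,0,0,0.015]]'
python3 - <<'E'
from h import *
n=np.array([-np.sin(.35)*np.cos(np.radians(20)),-np.sin(.35)*np.sin(np.radians(20)),np.cos(.35)])
D=np.array([522.7,-372.6,71.2]); t=D+n*149; print(t)
B=R.from_euler('xyz',(180,0,99.1),degrees=True); zt=B.as_matrix()[:,2]; ax=np.cross(zt,-n); ang=np.arccos(zt@-n)
C=R.from_rotvec(ax/np.linalg.norm(ax)*ang)*B; print("rot",C.as_euler('xyz',degrees=True))
go(t[0],t[1],t[2]+40,(180,0,99.1)); go(*t,C.as_euler('xyz',degrees=True))
E
```

```text
time: 15.63
tool_pos: [512.5, 388.9, 261.0]
tcp_rot: [179.8, -0.1, 99.1]
ft_force: [-0.3, -0.4, -1.5]
finger_gap: 23.5
grip_force: 60.2
[ 474.68943764 -390.07441563  211.16653421]
rot [160.28014177  -3.71769014  99.74638184]
t 15.63 tcp [512.5 388.9 261. ] [ 1.7981e+02 -8.0000e-02  9.9130e+01] f [-0.3 -0.4 -1.5] gap 23.5 grip 60.2
tool shift mm [-763.1 -160.9    8.2] rotvec [ 0.19 -0.08  0.03] shift after rot [-763.2 -160.5    9.8]
t 15.63 tcp [512.5 388.9 261. ] [ 1.7981e+02 -8.0000e-02  9.9130e+01] f [-0.3 -0.4 -1.5] gap 23.5 grip 60.2
tool shift mm [-763.2 -161.    48.2] rotvec [-19.5    3.71   0.02] shift after rot [-763.  -159.3  -56.7]
```

```bash

python3 -m handwheel '[[-0.015,-0.003,0,0,0,0,0.015],[-0.03,-0.0063,0,0,0,0,0.015],[-0.03,-0.0063,0,0,0,0,0.015],[-0.03,-0.0063,0,0,0,0,0.015],[-0.03,-0.0063,0,0,0,0,0.015],[-0.03,-0.0063,0,0,0,0,0.015],[-0.03,-0.0063,0,0,0,0,0.015],[-0.03,-0.0063,0,0,0,0,0.015]]'
python3 -m handwheel '[[-0.03,-0.0063,0,0,0,0,0.015],[-0.03,-0.0063,0,0,0,0,0.015],[-0.03,-0.0063,0,0,0,0,0.015],[-0.03,-0.0063,0,0,0,0,0.015],[-0.03,-0.0063,0,0,0,0,0.015],[-0.03,-0.0063,0,0,0,0,0.015],[-0.03,-0.0063,0,0,0,0,0.015],[-0.03,-0.0063,0,0,0,0,0.015]]'
python3 -m handwheel '[[-0.03,-0.0063,0,0,0,0,0.015],[-0.03,-0.0063,0,0,0,0,0.015],[-0.03,-0.0063,0,0,0,0,0.015],[-0.03,-0.0063,0,0,0,0,0.015],[-0.03,-0.0063,0,0,0,0,0.015],[-0.03,-0.0063,0,0,0,0,0.015],[-0.03,-0.0063,0,0,0,0,0.015],[-0.03,-0.0063,0,0,0,0,0.015]]' >/dev/null
python3 -m handwheel '[[0,0,0,0,0,0,0.015],[0,0,0,-5,0.95,0,0.015],[0,0,0,-5,0.95,0,0.015],[0,0,0,-5,0.95,0,0.015],[0,0,0,-4.5,0.85,0,0.015],[0,0,0,0,0,0,0.015],[0,0,0,0,0,0,0.015],[0,0,0,0,0,0,0.015]]' >/dev/null
python3 - <<'E'
from h import *
go(474.7,-390.1,211.2,(160.28,-3.72,99.75))
E
```

```text
time: 16.3
tool_pos: [499.5, 157.2, 256.6]
tcp_rot: [-179.8, 0.0, 99.1]
ft_force: [0.4, -0.3, -0.7]
finger_gap: 23.3
grip_force: 60.2
time: 16.97
tool_pos: [487.9, -87.4, 256.8]
tcp_rot: [-179.8, -0.1, 99.1]
ft_force: [0.6, 0.4, -0.9]
finger_gap: 23.1
grip_force: 60.2
t 18.3 tcp [ 477.2 -330.8  257.9] [160.64  -3.69  99.73] f [ 0.  -0.1 -1.5] gap 23.4 grip 60.3
tool shift mm [-60.9 -26.   36.3] rotvec [-0.36  0.04 -0.01] shift after rot [-60.9 -26.2  36.1]
```

```bash

python3 -m handwheel '[[-0.02,-0.009,0,-0.35,0,0,0.015],[-0.02,-0.009,0.01,0,0,0,0.015],[-0.02,-0.008,0.012,0,0,0,0.015],[-0.001,0,0.014,0,0,0,0.015],[0,0,0,0,0,0,0.015],[0,0,0,0,0,0,0.015],[0,0,0,0,0,0,0.015]]' >/dev/null
python3 - <<'E'
from h import *
go(474.7,-390.1,211.2,(160.28,-3.72,99.75))
c,T=cam("wrist"); w,d=r.snapshot("wrist"); s,ds=r.snapshot("scene")
cs,Ts=cam("scene")
def pr(T,c,X):
    f,cx,cy=K(c); q=np.linalg.inv(T)@np.append(X,1); return q[0]/q[2]*f+cx,q[1]/q[2]*f+cy
D=[522.7,-372.6,71.2]; print("disc px wrist",pr(T,c,D),"scene",pr(Ts,cs,D))
S=r.sense(); Rt=R.from_euler('xyz',S["tcp_rot"],degrees=True).as_matrix(); tip=S["tool_pos"]+Rt[:,2]*109
print("tip",tip,pr(T,c,tip),pr(Ts,cs,tip))
u,v=map(int,pr(Ts,cs,D)); sc=cv2.resize(s[v-60:v+25,u-40:u+45],(400,400),interpolation=2); print("crop org",u-40,v-60)
cv2.imwrite("pics/w3.png",np.hstack([cv2.resize(w,(400,300)),cv2.resize(sc,(300,300))]))
E
```

```text
t 18.88 tcp [ 476.1 -389.9  213.1] [160.14  -3.61  99.85] f [ 0.2  0.4 -0.8] gap 23.1 grip 60.2
tool shift mm [-0.1 -2.   1.3] rotvec [0.13 0.07 0.13] shift after rot [-0.1 -2.   1.3]
disc px wrist (np.float64(271.082042447638), np.float64(196.7701542177687)) scene (np.float64(161.40796016016668), np.float64(228.04205465098815))
tip [ 511.58782999 -377.77859915  111.53929047] (np.float64(274.61716047557763), np.float64(213.52372779324014)) (np.float64(158.74624317252835), np.float64(215.6152182714471))
crop org 121 168
```

View pics/w3.png

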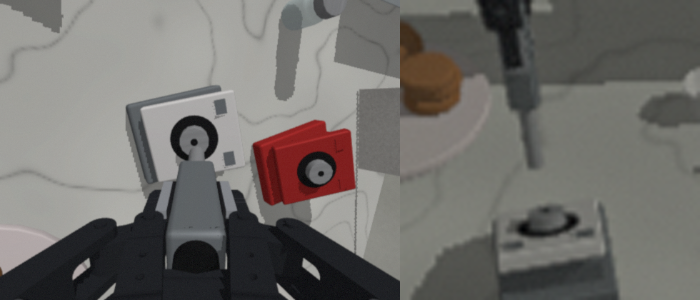

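```bash

python3 -m handwheel '[[0,-0.002,0.008,0,0,0,0.015],[0,0,0.01,0,0,0,0.015],[0,0,0.01,0,0,0,0.015],[0,0,0.008,0,0,0,0.015],[0,0,0,0,0,0,0.015],[0,0,0,0,0,0,0.015],[0,0,0,0,0,0,0.015],[0,0,0,0,0,0,0.015]]' >/dev/null
cat >> h.py <<'E'
def press():
    f=[]; 
    for _ in range(1): s=r.sense()
    Rt=R.from_euler('xyz',s["tcp_rot"],degrees=True).as_matrix(); tip=s["tool_pos"]+Rt[:,2]*109; e=Rt.T@(np.array([522.7,-372.6,71.2])-tip)
    n=np.array([-.322,-.117,.939]); print("t",s["time"],"tip->disc in tool",e.round(1),"force along n",round(float(s["ft_force"]@n),2),"tilt err deg",np.degrees(np.arccos(min(1,-Rt[:,2]@n/np.linalg.norm(n)))).round(2))
E
python3 -c "
from h import *
press()"
python3 -m handwheel '[[0,0,0.002,0,0,0,0.015],[0,0,0.002,0,0,0,0.015],[0,0,0,0,0,0,0.015],[0,0,0,0,0,0,0.015],[0,0,0,0,0,0,0.015]]' >/dev/null
python3 -c "
from h import *
press()"
```

```text
t 19.65 tip->disc in tool [1.1 0.3 5.5] force along n -0.63 tilt err deg 0.21
t 20.0667 tip->disc in tool [0.7 0.7 1. ] force along n -1.38 tilt err deg 0.17
```

```bash

for i in 1; do python3 -m handwheel '[[0,0,0.002,0,0,0,0.015],[0,0,0,0,0,0,0.015],[0,0,0,0,0,0,0.015],[0,0,0,0,0,0,0.015],[0,0,0,0,0,0,0.015]]' >/dev/null; python3 -c "
from h import *
press()"; done
python3 -m handwheel '[[0,0,0.002,0,0,0,0.015],[0,0,0,0,0,0,0.015],[0,0,0,0,0,0,0.015],[0,0,0,0,0,0,0.015],[0,0,0,0,0,0,0.015]]' >/dev/null; python3 -c "
from h import *
press()"
python3 -m handwheel '[[0,0,0,0,0,0,0.015]]' >/dev/null; python3 -c "
from h import *
press()"
python3 -m handwheel '[[0,0,0,0,0,0,0.015]]' >/dev/null; python3 -c "
from h import *
press()"
```

```text
t 20.4833 tip->disc in tool [ 0.8  0.6 -0.9] force along n 1.08 tilt err deg 0.18
t 20.9 tip->disc in tool [ 0.8  0.5 -2.9] force along n 1.43 tilt err deg 0.19
t 20.9833 tip->disc in tool [ 0.8  0.5 -2.9] force along n 1.44 tilt err deg 0.19
t 21.0667 tip->disc in tool [ 0.8  0.5 -2.9] force along n 0.99 tilt err deg 0.19
```

```bash

python3 -m handwheel '[[0,0,0.002,0,0,0,0.015],[0,0,0,0,0,0,0.015],[0,0,0,0,0,0,0.015],[0,0,0,0,0,0,0.015],[0,0,0,0,0,0,0.015],[0,0,0,0,0,0,0.015]]' >/dev/null; python3 - <<'E'
from h import *
press()
for i in range(5):
    w,d=r.snapshot("wrist"); press()
s,ds=r.snapshot("scene"); 
cv2.imwrite("pics/w4.png",np.hstack([w[130:310,180:400],cv2.resize(s[168:253,121:206],(180,180),interpolation=2)]))
E
```

```text
t 21.5667 tip->disc in tool [ 0.8  0.5 -4.9] force along n 2.15 tilt err deg 0.19
t 21.6167 tip->disc in tool [ 0.8  0.5 -4.9] force along n 2.79 tilt err deg 0.19
t 21.6667 tip->disc in tool [ 0.8  0.6 -4.9] force along n 1.69 tilt err deg 0.19
t 21.7167 tip->disc in tool [ 0.8  0.6 -5. ] force along n 1.83 tilt err deg 0.18
t 21.7667 tip->disc in tool [ 0.8  0.6 -5. ] force along n 2.29 tilt err deg 0.18
t 21.8167 tip->disc in tool [ 0.8  0.5 -5. ] force along n 2.39 tilt err deg 0.19
```

View pics/w4.png

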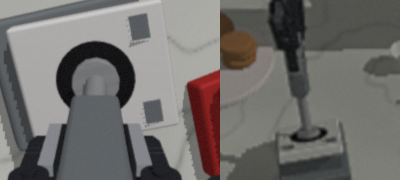

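The tip sits on the middle of the disc, at about (95,85) in the crop, and the disc is partly pressed in. The contact force is about 3 N, which matches half way, so I'm handing in.

```bash
python3 -c "
from bench import r
print(r.hand_in())"
```

```text
the job is handed in; nothing more can be done
None
```

I handed the job in at about 21.8 s: both round biscuits are in the bowl, and the gripper is still holding the wand square on the disc's middle, pressed in about 5 mm at roughly 3 N (the hand-in returned no verdict).

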